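# Latch the strainer cover, then preset the regulating valve to two turns open and hold it

## Task

The chilled-water strainer has been cleaned: first swing the locking bar back over its cover until it rests home in its catch. Then set the regulating valve beside it: wind the red handwheel clockwise down to its stop, open it exactly two full turns from there, and finish still gripping the wheel's black handle at that setting, because a mate is about to lock it. Leave the tools and other things lying around where they are.

Things in the scene. Friction and masses are not known exactly. Their poses are not given: they have to be found in the camera images.
- station: pipe station, bolted down: steel base plate 215 x 670 x 10 mm with a grey basket strainer (at y +130 mm, cover top 182 mm above the surface, radius 60), a gauge (y +8, top 180) and a blue globe valve (y -120) in one pipe run. Origin on the work surface under the middle of the pipe; x across it (away from the robot at yaw 0), y along it. Position and yaw (up to 0.3 rad) vary
- latch_bar (a joint): angle (rad) of the strainer's steel locking bar, 22 mm wide, 10 thick (192 to 202 mm above the surface), 158 long from its upright hinge. 0 = home against the stop: along the station's +x, nose in the catch. Grows as it swings out anticlockwise from above, to the station's +y, up to 1.9. Starts 0.8 to 1.4 and stays where left; friction 0.12 N m
- latch_pivot (a point): on the locking bar's upright hinge axis, at the height of the bar's top (202 mm); the pivot nut reaches 9 mm above that. Fixed on the station at x = -75, y = +130 mm
- latch_knob (a point): middle of the red upright grip knob on the locking bar: round, 19 mm across, 42 mm tall (from 202 to 244 mm above the surface), 100 mm from the hinge axis; the point lies 223 mm above the surface. The knob is fixed to the bar
- catch (a point): the catch, a dark steel hook on the strainer's rim, open to the station's +y, with a lip over the bar's nose (lip top 214 mm above the surface). The point is where the middle line of the bar's top lies when home: 148 mm from the hinge axis, 48 mm beyond the knob's home place, along the station's +x from the hinge
- valve_wheel (a joint): angle (rad) of the red handwheel. 0 = closed, hard on its stop; grows as it opens, anticlockwise from above: two turns = 12.566; limit 26. At 0 and each whole turn the handle stands on the station's -x side of the wheel. Starts 0.5 to 1.4 turns open, stays where left, friction about 0.2 N m (4 N at the handle); the wheel does not rise or sink
- wheel_centre (a point): centre of the handwheel, on its upright axis, at the middle of the rim (235 mm above the surface). The wheel is 125 mm across, three spokes, rim 14 mm thick; fixed place on the station at x = 0, y = -120 mm
- crank_handle: the black upright handle on the handwheel's rim, which spins freely on its own pin, so that a gripper can carry it round without turning itself. Round, 20 mm across, 65 mm tall. Origin at its foot, 244 mm above the surface and 52 mm from the wheel's axis; z up, its x and y turn with it
- handle_middle (a point): middle of the handle: on its axis, 33 mm above its foot (277 mm above the surface), 52 mm from the wheel's axis
- pliers: bystander: pliers with red handles, 180 x 70 mm, 18 mm high, lying on the surface; origin at the middle
- cable_stripper: bystander: yellow and black cable stripper, 135 x 30 mm, 24 mm high; origin at its middle
- splicer: bystander: black fibre splicing machine with yellow bumpers, 130 x 150 mm, 105 mm high; origin under its middle
- screwdriver: bystander: screwdriver lying on the surface; origin near its middle
- paste_tin: bystander: green tin of jointing paste, 70 mm across, 75 mm high; origin under its middle
- spanner: bystander: open-ended spanner, 190 mm long, lying along the robot-side edge of the station's base plate in front of the valve; origin near its middle
- tape_roll: bystander: white roll of thread tape, 50 mm across, 19 mm high, on the station's base plate in front of the strainer; origin under its middle

How it is judged (in metres and radians):
On the way, in this order (a step that is already met when the one before it is completed fails the run):
1. the locking bar is swung home into its catch (within 0.05 rad) while the valve is not yet at its stop (value of joint latch_bar below 0.05 rad and value of joint valve_wheel above 0.3 rad), for 0.2 s.
2. the handwheel is wound down to its stop (within 0.1 rad) (value of joint latch_bar below 0.05 rad and value of joint valve_wheel below 0.1 rad), for 0.2 s.
At the end, for the whole second after the job is handed in: the bar is home in its catch (within 0.05 rad), the wheel rests two turns open (12.566 rad within 0.22), its handle is held between the fingers (over 5 N, grasp point within 15 mm of its axis and 40 mm of its middle), no bystander has moved 30 mm (value of joint latch_bar below 0.05 rad and value of joint valve_wheel between 12.346 and 12.786 rad and velocity of joint valve_wheel between -0.1 and 0.1 rad/s and contact force between the fingers and crank_handle above 5 N and horizontal distance between the grasp point and handle_middle below 0.015 m and distance between the grasp point and handle_middle below 0.04 m and distance of each of pliers, cable_stripper, splicer, screwdriver, paste_tin, spanner, tape_roll from where it was at the start of the episode below 0.03 m); the arm keeps its last pose, push and grip.
It fails at once if a bystander (tool, tin, tape or splicing machine) is pushed 30 mm or more out of its place (distance of any of pliers, cable_stripper, splicer, screwdriver, paste_tin, spanner, tape_roll from where it was at the start of the episode above 0.03 m).
It also fails if it takes over 72 s, if anything falls off the work surface, if the arm or the gripper's body presses on something with over 40 N, if the wrist force passes 120 N, or if a joint passes its speed limit or range.

## Robot

A 6-joint arm with a two-finger parallel gripper is mounted at the origin on the work surface. World frame = base frame: x ahead of the robot, y to its left, z up, the work surface at z = 0. Lengths are in mm, angles in rad, forces in N, time in s.
With the tool pointing down it reaches from about 350 to 775 mm from the base axis. Payload 7.3 kg.
Tool frame: the origin (TCP) lies between the finger pads; the fingertips stand 25 mm ahead of it and the grasp point (between the pads) lies 6 mm ahead of it; z points along the fingers, y is the line along which they close (so a half turn about z gives the same grasp; the last joint's range is limited). The gripper opens to 92 mm and grips with 3 to 60 N. Pads are 19 mm wide; open, the fingers measure 130 mm over their backs; the gripper's body (75 mm by 190 mm) begins 47 mm behind the grasp point.
Start: joints at [0.989, 0.342, 1.524, -0, 1.275, -0.146], TCP at [221.609, 475.954, 251.741] pointing down, gripper open.
Joint ranges: [-2.53, 2.53], [-0.77, 2.02], [0.04, 2.7], [-1, 4.14], [0.28, 2.66], [-3.11, 3.11]. Speed limits (rad/s): [2.57, 2.57, 3.14, 3.14, 3.14, 3.14].

## Interface

Orientations are given as [roll, pitch, yaw] about the fixed x, y, z axes, in that order (R = Rz(yaw) Ry(pitch) Rx(roll)).
In Python, from plant import bot gives the robot as it stands.
- The arm moves only by the tool play_rows, never from a script. Its argument "commands" is a list of rows, each an object of numbers: "x", "y", "z": the shift along the tool's x, y, z in m; "twist": the turn about the tool's z in degrees. In form: [{"x": .., "y": .., "z": .., "twist": ..}, ...]. A call has exactly 8 rows; each row is the pose to reach, as a shift and turn from the pose commanded when the call began, along the tool's axes at that moment; what a row does not reach only later rows make up. A row lasts 1/10 s, in which the tool goes at most 50 mm and 8.59 degrees, less where a joint would pass 70% of its speed; a pose out of reach is approached as far as the arm can. A call with a gripper value outside its range is refused whole. "jaw" is the closure, from 0 (fully open) to 1 (shut), set as the call begins (left out, the last holds). The fingers move at their own pace and stop on an object; the grip force is fixed at half the most. Time passes only in rows, so rows that repeat a pose let the fingers close, or fill a call up. It gives the time, the measured TCP pose, the force, the opening and the grip force at its end, in the units of the state.
- bot.get_obs(): the state, without advancing time (a new reading comes with each control period).
- bot.capture(name): name is "scene" or "top" or "wrist"; returns a dict with "pixels" (420x560x3 uint8, red, green, blue), "fx", "fy", "cx", "cy" (pixels), "eye" and "rotation" of the camera in the world. Camera axes: x right, y down, z forward; pixel columns grow to the right and rows downward; lengths in mm; the calibration is good to about 2 mm. A picture is of the moment at which its call begins. There is no depth.
- bot.close_job(): hands the job in; it is judged then, once.
The state is a dict: "time": time; "joint_positions": joint angles; "dq": joint speeds; "tau": joint torques, N m; "tool_pos": TCP position; "tcp_rot": TCP orientation; "contact_force": force on the tool from outside, world axes, zero at the start; "moment": the same for the moment, N m; "grip_width": finger opening in mm; "finger_force": force on a finger pad.
Only numpy, scipy, OpenCV 4.12 (cv2) and the standard library are available. Lean on these libraries where they do the work, as an engineer would, in place of code of your own. Each camera call takes 0.05 s, during which the arm holds its last target. There are 200 camera calls.

## Working session

There is one attempt and no reset: what is moved stays moved. The work goes in short steps, Python scripts to look and compute and a tool call to move; the robot and the scene stay as the last step left them, time stands still between calls to the robot, and variables do not carry over. Pictures are saved under pics/ and viewed, at most 10 in all, crops included, and the job is handed in when it is done.

Besides the shell and the picture viewer there is one more tool, called after ">>>" as name(argument=value, ...), one argument or row to a line, values as JSON. play_rows: Moves the arm, as the interface text tells. Its arguments: {"type":"object","properties":{"commands":{"type":"array"},"jaw":{"type":"number"}},"required":["commands"]}

```bash
mkdir -p pics
cat > h.py <<'E'
import numpy as np, cv2, json
from plant import bot
def snap(name,fn):
    c=bot.capture(name); cv2.imwrite('pics/'+fn+'.png',cv2.cvtColor(np.array(c['pixels'],np.uint8),cv2.COLOR_RGB2BGR))
    json.dump({k:np.array(c[k]).tolist() for k in('fx','fy','cx','cy','eye','rotation')},open('pics/'+fn+'.json','w')); return c
def ray(fn,u,v):
    c=json.load(open('pics/'+fn+'.json')); R=np.array(c['rotation']); d=R@np.array([(u-c['cx'])/c['fx'],(v-c['cy'])/c['fy'],1]); return np.array(c['eye']),d/np.linalg.norm(d)
def tri(*o):
    A=0;b=0;L=[ray(*x) for x in o]
    for e,d in L:
        P=np.eye(3)-np.outer(d,d);A=A+P;b=b+P@e
    p=np.linalg.solve(A,b); return p.round(1),[round(float(np.linalg.norm((np.eye(3)-np.outer(d,d))@(p-e))),1) for e,d in L]
def atz(fn,u,v,z):
    e,d=ray(fn,u,v); return (e+d*(z-e[2])/d[2]).round(1)
def proj(fn,p):
    c=json.load(open('pics/'+fn+'.json')); q=np.array(c['rotation']).T@(np.array(p)-c['eye']); return (c['fx']*q[0]/q[2]+c['cx'],c['fy']*q[1]/q[2]+c['cy'])
E
python3 - <<'E'
from h import *
a=snap('scene','s0');b=snap('top','t0');snap('wrist','w0')
o=bot.get_obs();print(o)
for f in 's0','t0':
    im=cv2.imread(f'pics/{f}.png');cv2.imwrite(f'pics/{f}b.png',cv2.resize(im,(800,600),interpolation=cv2.INTER_CUBIC))
E
```

```text
{'time': 0.15, 'joint_positions': array([ 9.88988348e-01,  3.42549240e-01,  1.52477931e+00, -1.01689890e-05,
        1.27535512e+00, -1.45983914e-01]), 'dq': array([-0.0006748 , -0.00103167, -0.00307407, -0.00139665, -0.00217499,
        0.00061922]), 'tau': array([ 1.57017570e-03, -4.31468332e+01, -2.44354033e+01,  7.17101083e-02,
        5.37358923e-02, -1.18349553e-04]), 'tool_pos': array([221.46504365, 475.71944854, 251.21793863]), 'tcp_rot': array([-3.14051183e+00, -1.49084122e-04,  2.70577147e+00]), 'contact_force': array([-0.79259662, -0.25611727,  0.74288424]), 'moment': array([0.0265163 , 0.017044  , 0.00293638]), 'finger_force': 0.0, 'grip_width': 91.4488261374106}
```

View pics/s0b.png

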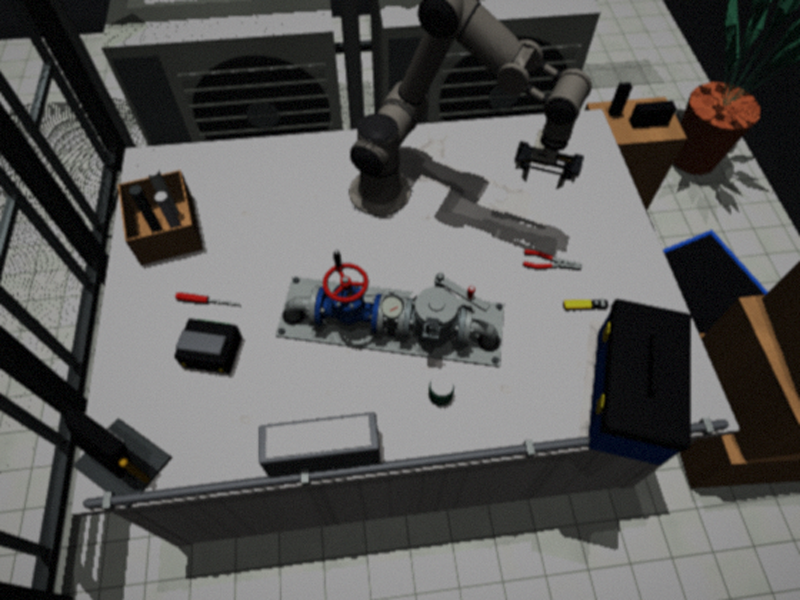

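View pics/t0b.png

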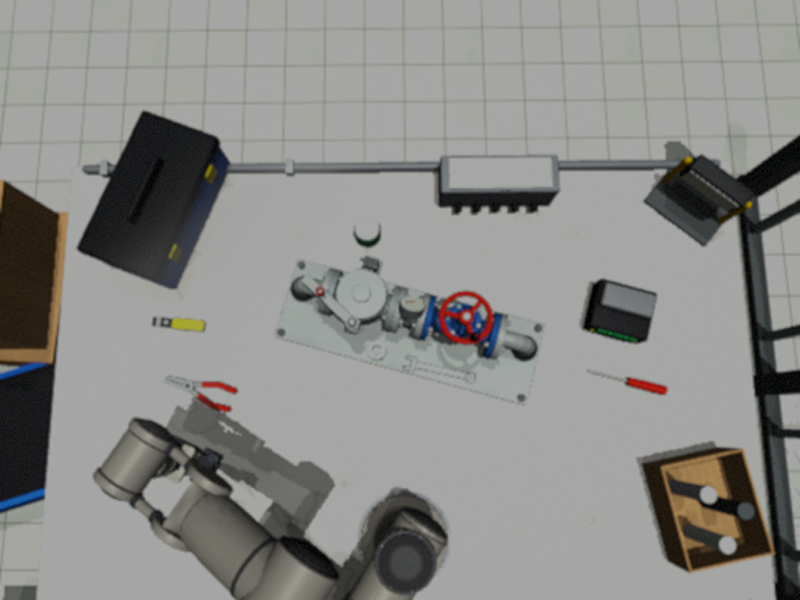

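The scene view shows the knob at about (471,292) and the handle top near (337,255). The top view shows the knob at about (320,292) and the wheel centre near (466,317), both in 800 px scale. I'll enlarge these next.

Run:
```python
from h import *
s=cv2.imread('pics/s0.png')[165:265,190:360];t=cv2.imread('pics/t0.png')[170:290,185:390]
a=cv2.resize(s,None,fx=4,fy=4,interpolation=cv2.INTER_CUBIC);b=cv2.resize(t,None,fx=3.9,fy=3.9,interpolation=cv2.INTER_CUBIC)
for i,(im,x0,y0,f) in enumerate(((a,190,165,4),(b,185,170,3.9))):
    for x in range(x0-x0%20+20,x0+220,20): cv2.putText(im,str(x),(int((x-x0)*f),10),0,.35,(0,255,255));cv2.line(im,(int((x-x0)*f),12),(int((x-x0)*f),20),(0,255,255))
    for y in range(y0-y0%20+20,y0+140,20): cv2.putText(im,str(y),(0,int((y-y0)*f)),0,.35,(0,255,255));cv2.line(im,(22,int((y-y0)*f)),(30,int((y-y0)*f)),(0,255,255))
cv2.imwrite('pics/c1.png',np.clip(a*1.8,0,255));cv2.imwrite('pics/c2.png',np.clip(b*1.5,0,255))
```

```text
[ WARN:0@0.179] global loadsave.cpp:1063 imwrite_ Unsupported depth image for selected encoder is fallbacked to CV_8U.
```

View pics/c1.png

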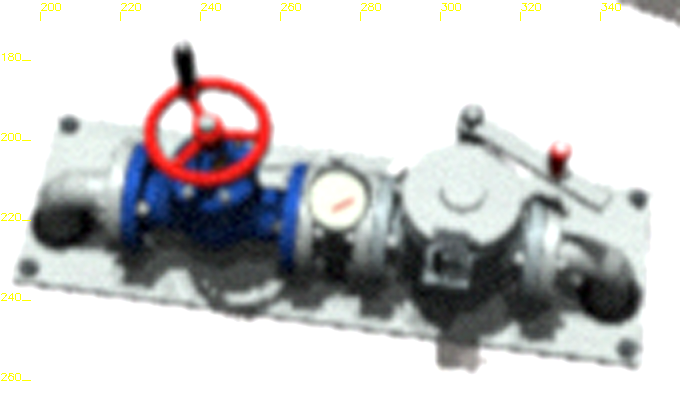

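View pics/c2.png

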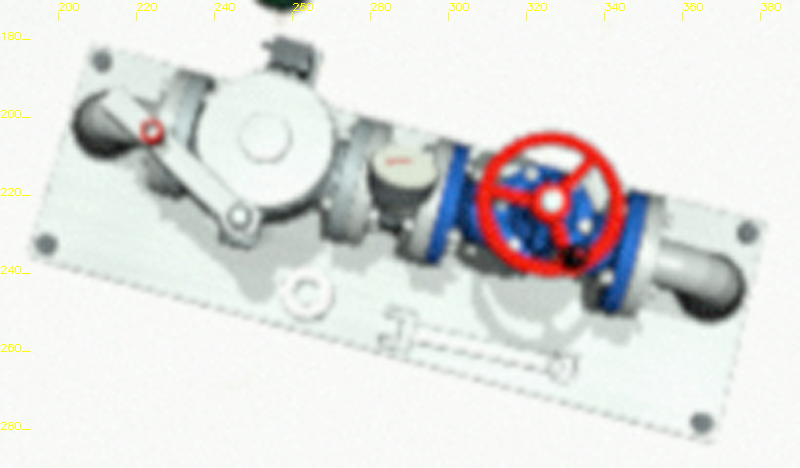

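```bash
cat > m.py <<'E'
from h import *
S=lambda u,v:('s0',190+u/4,165+v/4)
T=lambda u,v:('t0',185+u/3.9,170+v/3.9)
P={}
for n,s,t in [('knob',(559,160),(152,131)),('piv',(470,118),(240,217)),('hub',(207,125),(551,202)),('handle',(184,68),(573,256))]:
    print(n,tri(S(*s),T(*t)))
b=[(101,60),(46,244),(747,232),(702,422)]
B=[atz(*T(*x),12) for x in b];print(B)
# corner order: far-left(+x,+y), near-left(-x,+y), far-right(+x,-y), near-right
B=np.array(B);print('mid',B.mean(0));d=(B[0]-B[2]+B[1]-B[3]);print('yaw',np.arctan2(d[1],d[0])-np.pi/2)
yaw=np.arctan2(d[1],d[0])-np.pi/2
for n,t,z in [('knobtop',(152,131),244),('piv',(240,217),211),('hub',(551,202),250),('htop',(573,256),290)]: print(n,atz(*T(*t),z))
E
python3 m.py
```

```text
knob (array([ 846.8,  -50.7, 1696.2]), [702.5, 702.5])
piv (array([ 846.8,  -50.7, 1696.2]), [702.5, 702.5])
hub (array([ 846.8,  -50.7, 1696.2]), [702.5, 702.5])
handle (array([ 846.8,  -50.7, 1696.2]), [702.5, 702.5])Traceback (most recent call last):
  File "m.py", line 8, in <module>
    B=[atz(*T(*x),12) for x in b];print(B)
       ~~~^^^^^^^^^^^
  File "h.py", line 14, in atz
    e,d=ray(fn,u,v); return (e+d*(z-e[2])/d[2]).round(1)
                                          ~^^^
IndexError: invalid index to scalar variable.
```

```bash
cat pics/t0.json pics/s0.json pics/w0.json; sed -i "s/^import numpy/from scipy.spatial.transform import Rotation as Ro\nimport numpy/; s/R=np.array(c\['rotation'\]);/R=Rm(c);/; s/np.array(c\['rotation'\]).T@/Rm(c).T@/" h.py
cat >> h.py <<'E'
def Rm(c):
    r=np.array(c['rotation']); 
    return r if r.shape==(3,3) else Ro.from_euler('xyz',r).as_matrix() if r.size==3 else Ro.from_quat(r).as_matrix()
E
python3 m.py
```

```text
{"fx": 486.77550362386523, "fy": 486.77550362386523, "cx": 275.30342416554055, "cy": 203.20865888392012, "eye": [280.5096338130771, 14.168368167813657, 1800.3642226064146], "rotation": [-2.953618221387317, 0.005562368628270864, -1.5783952959048415]}{"fx": 419.86446200654825, "fy": 419.86446200654825, "cx": 282.35330206358213, "cy": 214.99305241288548, "eye": [1413.073519217387, -115.56598157921306, 1591.9886633386277], "rotation": [-2.6050002242419374, -0.012091986884054995, 1.4422048116313502]}{"fx": 316.74170037055694, "fy": 316.74170037055694, "cx": 278.34252463232434, "cy": 214.93856168330936, "eye": [156.7971741476671, 505.9537483217208, 382.9529470500031], "rotation": [2.874250996739455, 0.0011410511946277069, 1.1349563938600222]}knob (array([582. , 192.1, 217.8]), [1.5, 1.5])
piv (array([510.5, 118. , 197.7]), [1.1, 1.1])
hub (array([ 514.9, -142.2,  239.5]), [1.8, 1.8])
handle (array([ 466.1, -157.2,  268.1]), [0.6, 0.6])
[array([691.2, 263.7,  12. ]), array([512.7, 312.9,  12. ]), array([ 518.6, -352. ,   12. ]), array([ 340.9, -301.9,   12. ])]
mid [515.85  -19.325  12.   ]
yaw -0.27290319655021844
knobtop [576.8 187.7 244. ]
piv [508.5 116.1 211. ]
hub [ 513.2 -143.   250. ]
htop [ 463.4 -155.3  290. ]
```

```bash
cat >> h.py <<'E'
def to(p,yaw,cur=None,cy=None):
    o=bot.get_obs(); c=o['tool_pos'] if cur is None else cur; r=o['tcp_rot']; R=Ro.from_euler('xyz',r).as_matrix() if cy is None else Ro.from_euler('xyz',[np.pi,0,cy]).as_matrix()
    d=R.T@(np.array(p)-c)/1000; y0=r[2] if cy is None else cy
    t=-np.degrees((yaw-y0+np.pi)%(2*np.pi)-np.pi); return d.round(4).tolist(),round(t,1)
E
python3 - <<'E'
from h import *
print(to([579,189,330],3.94))
E
```

```text
([-0.4451, -0.1091, -0.0787], np.float64(-70.7))
```

>>> play_rows(
  commands=[
    {"x": -0.02, "y": -0.005, "z": -0.03, "twist": -5},
    {"x": -0.06, "y": -0.015, "z": -0.06, "twist": -12},
    {"x": -0.105, "y": -0.025, "z": -0.0787, "twist": -20},
    {"x": -0.15, "y": -0.037, "z": -0.0787, "twist": -28},
    {"x": -0.195, "y": -0.048, "z": -0.0787, "twist": -36},
    {"x": -0.24, "y": -0.059, "z": -0.0787, "twist": -44},
    {"x": -0.285, "y": -0.07, "z": -0.0787, "twist": -52},
    {"x": -0.32, "y": -0.078, "z": -0.0787, "twist": -58},
  ],
  jaw=0,
)

```text
time: 0.95
tool_pos: [480.0, 268.5, 330.2]
tcp_rot: [3.141, -0.0, -2.56]
contact_force: [0.0, 0.6, 0.7]
grip_width: 92.0
finger_force: 0.0
```

Run:
```python
from h import *
print(bot.get_obs()['tool_pos'],bot.get_obs()['tcp_rot'],to([579,189,330],3.94))
```

```text
[480.03612927 268.53573263 330.22782281] [ 3.14149350e+00 -2.95463153e-04 -2.55988683e+00] ([-0.039, -0.1208, 0.0002], np.float64(-12.4))
```

>>> play_rows(
  commands=[
    {"x": -0.01, "y": -0.03, "z": 0, "twist": -4},
    {"x": -0.022, "y": -0.065, "z": 0, "twist": -9},
    {"x": -0.032, "y": -0.1, "z": 0, "twist": -12.4},
    {"x": -0.039, "y": -0.121, "z": 0, "twist": -12.4},
    {"x": -0.039, "y": -0.121, "z": 0, "twist": -12.4},
    {"x": -0.039, "y": -0.121, "z": 0, "twist": -12.4},
    {"x": -0.039, "y": -0.121, "z": 0, "twist": -12.4},
    {"x": -0.039, "y": -0.121, "z": 0, "twist": -12.4},
  ],
)

```text
time: 1.75
tool_pos: [576.7, 190.9, 330.7]
tcp_rot: [3.142, 0.0, -2.347]
contact_force: [0.0, -0.5, -0.4]
grip_width: 91.8
finger_force: 0.0
```

Run:
```python
from h import *
snap('wrist','w1');print(bot.get_obs()['tool_pos'],to([579,189,234],3.94))
for p in ([579.2,189,244],[509.3,117.3,211],[579.2,189,202],[651.8,77.4,214]):print(proj('w1',p))
```

```text
[576.75235078 190.81089299 330.77595727] ([-0.0002, -0.0029, 0.0968], np.float64(-0.2))
(np.float64(273.5683102532458), np.float64(230.3655158934467))
(np.float64(273.15518738513606), np.float64(88.09299037083063))
(np.float64(274.2904482064568), np.float64(215.02126516925514))
(np.float64(109.94330863707219), np.float64(184.07893464857963))
```

View pics/w1.png

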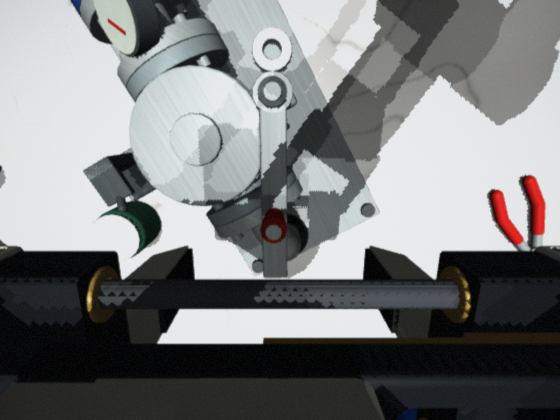

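The wrist view has the knob at (273,230) and the pivot nut at (271,91), within 3 px of the prediction. I'll descend and grip.

>>> play_rows(
  commands=[
    {"x": 0, "y": -0.002, "z": 0.03, "twist": 0},
    {"x": 0, "y": -0.003, "z": 0.06, "twist": 0},
    {"x": 0, "y": -0.003, "z": 0.085, "twist": 0},
    {"x": 0, "y": -0.003, "z": 0.096, "twist": 0},
    {"x": 0, "y": -0.003, "z": 0.096, "twist": 0},
    {"x": 0, "y": -0.003, "z": 0.096, "twist": 0},
    {"x": 0, "y": -0.003, "z": 0.096, "twist": 0},
    {"x": 0, "y": -0.003, "z": 0.096, "twist": 0},
  ],
  jaw=0.3,
)

```text
time: 2.6
tool_pos: [580.0, 188.0, 235.8]
tcp_rot: [-3.14, 0.002, -2.349]
contact_force: [0.3, -0.8, -0.5]
grip_width: 64.2
finger_force: 0.0
```

>>> play_rows(
  commands=[
    {"x": 0, "y": 0, "z": 0, "twist": 0},
    {"x": 0, "y": 0, "z": 0, "twist": 0},
    {"x": 0, "y": 0, "z": 0, "twist": 0},
    {"x": 0, "y": 0, "z": 0, "twist": 0},
    {"x": 0, "y": 0, "z": 0, "twist": 0},
    {"x": 0, "y": 0, "z": 0, "twist": 0},
    {"x": 0, "y": 0, "z": 0, "twist": 0},
    {"x": 0, "y": 0, "z": 0, "twist": 0},
  ],
  jaw=1,
)

```text
time: 3.4
tool_pos: [579.6, 187.9, 234.4]
tcp_rot: [3.141, 0.0, -2.349]
contact_force: [-0.5, 0.5, -0.4]
grip_width: 18.6
finger_force: 30.0
```

Run:
```python
from h import *
o=bot.get_obs();p=o['tool_pos'];print(p,o['tcp_rot'],o['contact_force'])
c=np.array([509.3,117.3]);d=p[:2]-c;print(np.linalg.norm(d),np.arctan2(d[1],d[0]))
r=np.linalg.norm(d);a0=np.arctan2(d[1],d[0]);cy=o['tcp_rot'][2]
for k in range(1,17):
    f=(a0+.273)*k/16; a=a0-f; q=[c[0]+100*np.cos(a),c[1]+100*np.sin(a),p[2]]
    s=(k-1)//8*8; a1=a0-(a0+.273)*s/16; cur=p if s==0 else np.array([c[0]+100*np.cos(a1),c[1]+100*np.sin(a1),p[2]])
    print(k,to(q,cy-f,cur,cy-(a0+.273)*s/16))
```

```text
[579.55766333 187.88666518 234.3955157 ] [ 3.14146975e+00  4.01721670e-05 -2.34873756e+00] [-0.45285213  0.47848517 -0.39206227]
99.5922514950686 0.7877340846477795
1 ([-0.0002, -0.0066, -0.0], np.float64(3.8))
2 ([0.0005, -0.0132, -0.0], np.float64(7.6))
3 ([0.0017, -0.0197, -0.0], np.float64(11.4))
4 ([0.0032, -0.0262, -0.0], np.float64(15.2))
5 ([0.0052, -0.0325, -0.0], np.float64(19.0))
6 ([0.0076, -0.0387, -0.0], np.float64(22.8))
7 ([0.0104, -0.0447, -0.0], np.float64(26.6))
8 ([0.0136, -0.0505, -0.0], np.float64(30.4))
9 ([0.0003, -0.0066, -0.0], np.float64(3.8))
10 ([0.0009, -0.0132, -0.0], np.float64(7.6))
11 ([0.0021, -0.0197, -0.0], np.float64(11.4))
12 ([0.0036, -0.0262, -0.0], np.float64(15.2))
13 ([0.0056, -0.0325, -0.0], np.float64(19.0))
14 ([0.008, -0.0387, -0.0], np.float64(22.8))
15 ([0.0108, -0.0447, -0.0], np.float64(26.6))
16 ([0.014, -0.0505, -0.0], np.float64(30.4))
```

>>> play_rows(
  commands=[
    {"x": 0.0002, "y": -0.0066, "z": 0, "twist": 3.8},
    {"x": 0.0009, "y": -0.0132, "z": 0, "twist": 7.6},
    {"x": 0.002, "y": -0.0197, "z": 0, "twist": 11.4},
    {"x": 0.0035, "y": -0.0262, "z": 0, "twist": 15.2},
    {"x": 0.0055, "y": -0.0325, "z": 0, "twist": 19},
    {"x": 0.0078, "y": -0.0387, "z": 0, "twist": 22.8},
    {"x": 0.0106, "y": -0.0447, "z": 0, "twist": 26.6},
    {"x": 0.0138, "y": -0.0505, "z": 0, "twist": 30.4},
  ],
)

```text
time: 4.2
tool_pos: [605.9, 143.0, 234.4]
tcp_rot: [3.14, 0.0, -2.882]
contact_force: [0.0, 2.9, 0.4]
grip_width: 18.3
finger_force: 30.0
```

>>> play_rows(
  commands=[
    {"x": 0.0002, "y": -0.0066, "z": 0, "twist": 3.8},
    {"x": 0.0009, "y": -0.0132, "z": 0, "twist": 7.6},
    {"x": 0.002, "y": -0.0197, "z": 0, "twist": 11.4},
    {"x": 0.0035, "y": -0.0262, "z": 0, "twist": 15.2},
    {"x": 0.0055, "y": -0.0325, "z": 0, "twist": 19},
    {"x": 0.0078, "y": -0.0387, "z": 0, "twist": 22.8},
    {"x": 0.0098, "y": -0.0435, "z": 0, "twist": 25.5},
    {"x": 0.0115, "y": -0.047, "z": 0, "twist": 28},
  ],
)

```text
time: 5.0
tool_pos: [606.6, 95.0, 234.4]
tcp_rot: [3.14, -0.001, 2.913]
contact_force: [-0.9, 4.4, -0.7]
grip_width: 18.6
finger_force: 30.0
```

Run:
```python
from h import *
o=bot.get_obs();p=o['tool_pos'];print(p,o['tcp_rot'],o['contact_force'],o['moment'])
c=np.array([509.3,117.3]);d=p[:2]-c;print(np.linalg.norm(d),np.arctan2(d[1],d[0]))
```

```text
[606.56636351  94.96852459 234.39603409] [ 3.13989358e+00 -1.10561666e-03  2.91312171e+00] [-0.89278801  4.43385792 -0.66248503] [ 0.51762957  0.17649044 -0.23210915]
99.79699526770003 -0.2256798412240552
```

>>> play_rows(
  commands=[
    {"x": 0, "y": -0.001, "z": 0, "twist": 0.5},
    {"x": 0, "y": -0.002, "z": 0, "twist": 1},
    {"x": 0, "y": -0.003, "z": 0, "twist": 1.5},
    {"x": 0, "y": -0.004, "z": 0, "twist": 2},
    {"x": 0, "y": -0.005, "z": 0, "twist": 2.5},
    {"x": 0, "y": -0.0055, "z": 0, "twist": 2.6},
    {"x": 0, "y": -0.006, "z": 0, "twist": 2.6},
    {"x": 0, "y": -0.006, "z": 0, "twist": 2.6},
  ],
)

```text
time: 5.8
tool_pos: [605.6, 91.3, 234.4]
tcp_rot: [3.137, -0.001, 2.872]
contact_force: [1.5, 11.4, -0.3]
grip_width: 18.7
finger_force: 30.0
```

>>> play_rows(
  commands=[
    {"x": 0, "y": -0.001, "z": 0, "twist": 0},
    {"x": 0, "y": -0.002, "z": 0, "twist": 0},
    {"x": 0, "y": -0.003, "z": 0, "twist": 0},
    {"x": 0, "y": -0.004, "z": 0, "twist": 0},
    {"x": 0, "y": -0.004, "z": 0, "twist": 0},
    {"x": 0, "y": -0.004, "z": 0, "twist": 0},
    {"x": 0, "y": -0.003, "z": 0, "twist": 0},
    {"x": 0, "y": -0.002, "z": 0, "twist": 0},
  ],
)

```text
time: 6.6
tool_pos: [605.7, 91.2, 234.4]
tcp_rot: [3.134, 0.0, 2.873]
contact_force: [2.4, 16.1, -1.0]
grip_width: 18.8
finger_force: 30.0
```

Run:
```python
from h import *
o=bot.get_obs();p=o['tool_pos'];print(p,o['tcp_rot'],o['contact_force'],o['moment'])
c=np.array([509.3,117.3]);d=p[:2]-c;print(np.linalg.norm(d),np.arctan2(d[1],d[0]))
```

```text
[605.6564739   91.20775501 234.4035869 ] [3.13429693e+00 2.64426328e-04 2.87344419e+00] [ 2.42632521 16.09359972 -1.01722897] [ 2.2188171  -0.30116114 -0.14434321]
99.82672643944053 -0.26444680547901245
```

>>> play_rows(
  commands=[
    {"x": 0, "y": 0.003, "z": 0, "twist": 0},
    {"x": 0, "y": 0.003, "z": 0, "twist": 0},
    {"x": 0, "y": 0.003, "z": 0, "twist": 0},
    {"x": 0, "y": 0.003, "z": 0, "twist": 0},
    {"x": 0, "y": 0.003, "z": -0.02, "twist": 0},
    {"x": 0, "y": 0.003, "z": -0.055, "twist": 0},
    {"x": 0, "y": 0.003, "z": -0.09, "twist": 0},
    {"x": 0, "y": 0.003, "z": -0.12, "twist": 0},
  ],
  jaw=0.3,
)

```text
time: 7.4
tool_pos: [605.9, 88.7, 356.5]
tcp_rot: [3.141, 0.001, 2.869]
contact_force: [0.2, -0.4, 0.4]
grip_width: 64.5
finger_force: 0.0
```

Run:
```python
from h import *
print(bot.get_obs()['tool_pos'],bot.get_obs()['tcp_rot'],to([464,-156.6,355],2.873))
```

```text
[605.89284196  88.69676912 356.49671679] [3.14140143e+00 1.44573095e-03 2.86918553e+00] ([0.0707, -0.2744, 0.0013], np.float64(-0.2))
```

>>> play_rows(
  commands=[
    {"x": 0.008, "y": -0.03, "z": 0, "twist": 0},
    {"x": 0.019, "y": -0.073, "z": 0, "twist": 0},
    {"x": 0.03, "y": -0.115, "z": 0, "twist": 0},
    {"x": 0.041, "y": -0.158, "z": 0, "twist": 0},
    {"x": 0.052, "y": -0.2, "z": 0, "twist": 0},
    {"x": 0.063, "y": -0.243, "z": 0, "twist": 0},
    {"x": 0.0707, "y": -0.274, "z": 0, "twist": 0},
    {"x": 0.0707, "y": -0.274, "z": 0, "twist": 0},
  ],
  jaw=0,
)

```text
time: 8.2
tool_pos: [462.4, -158.9, 354.7]
tcp_rot: [-3.14, 0.0, 2.865]
contact_force: [-0.1, -0.4, 0.0]
grip_width: 92.0
finger_force: 0.0
```

Run:
```python
from h import *
snap('wrist','w2');print(bot.get_obs()['tool_pos'],to([464,-156.6,286],2.869))
for p in ([464,-156.6,309],[464,-156.6,244],[514.2,-143.3,250],[514.2,-143.3,242]):print(proj('w2',p))
snap('top','t1')
im=cv2.imread('pics/t1.png')[170:290,185:390];cv2.imwrite('pics/t1c.png',cv2.resize(im,None,fx=3.9,fy=3.9,interpolation=cv2.INTER_CUBIC))
```

```text
[ 463.34192042 -157.32890028  354.71616134] ([-0.0004, 0.0009, 0.0687], np.float64(-0.2))
(np.float64(282.7532887463212), np.float64(252.85089753003135))
(np.float64(281.76729707209444), np.float64(221.92829749004906))
(np.float64(314.10565694347747), np.float64(276.374647894492))
(np.float64(313.0837276934031), np.float64(272.0840246812579))
```

View pics/w2.png

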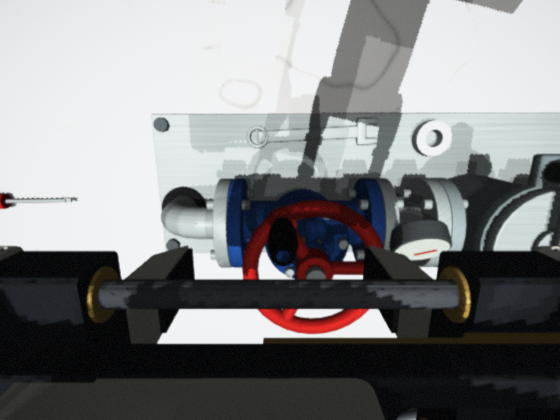

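View pics/t1c.png

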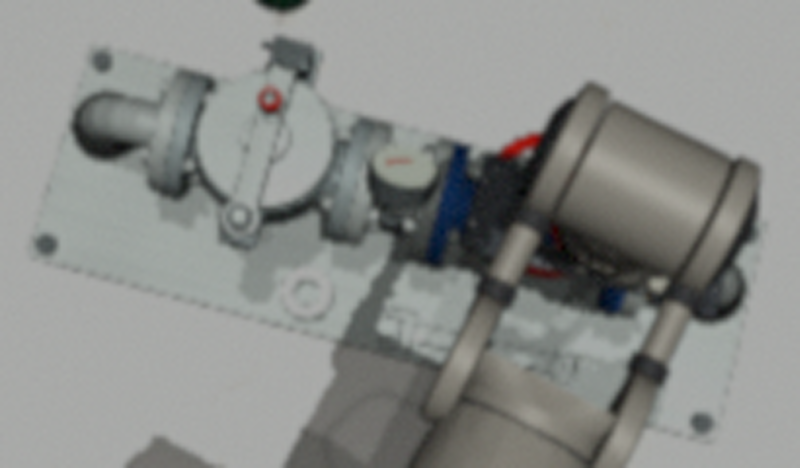

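The bar nose is home in the catch. In the top view the knob is at crop (268,99), in line with the hook. In the wrist view the handle top is at (282,255), as predicted. I'll descend and grip.

>>> play_rows(
  commands=[
    {"x": 0, "y": 0.001, "z": 0.015, "twist": 0},
    {"x": 0, "y": 0.001, "z": 0.035, "twist": 0},
    {"x": 0, "y": 0.001, "z": 0.055, "twist": 0},
    {"x": 0, "y": 0.001, "z": 0.068, "twist": 0},
    {"x": 0, "y": 0.001, "z": 0.068, "twist": 0},
    {"x": 0, "y": 0.001, "z": 0.068, "twist": 0},
    {"x": 0, "y": 0.001, "z": 0.068, "twist": 0},
    {"x": 0, "y": 0.001, "z": 0.068, "twist": 0},
  ],
  jaw=0.3,
)

```text
time: 9.1
tool_pos: [464.9, -154.6, 287.2]
tcp_rot: [-3.141, 0.002, 2.87]
contact_force: [-1.2, 0.7, 0.1]
grip_width: 64.2
finger_force: 0.0
```

>>> play_rows(
  commands=[
    {"x": 0, "y": 0, "z": 0, "twist": 0},
    {"x": 0, "y": 0, "z": 0, "twist": 0},
    {"x": 0, "y": 0, "z": 0, "twist": 0},
    {"x": 0, "y": 0, "z": 0, "twist": 0},
    {"x": 0, "y": 0, "z": 0, "twist": 0},
    {"x": 0, "y": 0, "z": 0, "twist": 0},
    {"x": 0, "y": 0, "z": 0, "twist": 0},
    {"x": 0, "y": 0, "z": 0, "twist": 0},
  ],
  jaw=1,
)

```text
time: 9.9
tool_pos: [464.2, -155.3, 286.4]
tcp_rot: [-3.14, -0.0, 2.87]
contact_force: [-2.1, -4.8, -0.5]
grip_width: 19.5
finger_force: 30.0
```

```bash
cat >> h.py <<'E'
C=np.array([514.2,-143.3])
def st(Y=-0.268):
    o=bot.get_obs();p=o['tool_pos'];d=p[:2]-C;a=np.arctan2(d[1],d[0]);print(p.round(1),o['tcp_rot'].round(3),o['contact_force'].round(1),'r',np.linalg.norm(d).round(1),'phase',((a-np.pi-Y+np.pi)%(2*np.pi)-np.pi).round(3)); return o,a
E
python3 - <<'E'
from h import *
o,a=st(); print(np.degrees(a))
# angle in tool coords about centre
y=o['tcp_rot'][2]
for k in range(0,9):
    b=a-np.radians(15*k); q=[*(C+52*np.array([np.cos(b),np.sin(b)])),o['tool_pos'][2]]
    print(k,to(q,y)[0])
E
```

```text
[ 464.2 -155.3  286.4] [-3.14 -0.    2.87] [-2.1 -4.8 -0.5] r 51.4 phase 0.503
-166.5176369486704
0 [0.0005, -0.0003, 0.0]
1 [0.0055, 0.0123, -0.0]
2 [0.0071, 0.0258, -0.0]
3 [0.0051, 0.0392, -0.0]
4 [-0.0003, 0.0517, -0.0001]
5 [-0.0087, 0.0623, -0.0001]
6 [-0.0196, 0.0704, -0.0001]
7 [-0.0323, 0.0754, -0.0001]
8 [-0.0458, 0.077, -0.0001]
```

>>> play_rows(
  commands=[
    {"x": 0.005, "y": 0.0123, "z": 0},
    {"x": 0.0066, "y": 0.0258, "z": 0},
    {"x": 0.0048, "y": 0.0392, "z": 0},
    {"x": -0.0004, "y": 0.0517, "z": 0},
    {"x": -0.0088, "y": 0.0623, "z": 0},
    {"x": -0.0196, "y": 0.0704, "z": 0},
    {"x": -0.0323, "y": 0.0754, "z": 0},
    {"x": -0.0458, "y": 0.077, "z": 0},
  ],
)

```text
invalid input at $.commands[0]: expected keys x, y, z, twist
```

Run:
```python
from h import *
o,a=st(); y=o['tcp_rot'][2]
# commanded: 120deg past start
for n,a0 in (('A',np.radians(-166.5-120)),('B',np.radians(-166.5-240))):
  for k in range(0,9):
    b=a0-np.radians(15*k); q=C+52*np.array([np.cos(b),np.sin(b)]); c=C+52*np.array([np.cos(a0),np.sin(a0)])
    print(n,k,to([*q,286.4],2.87,np.array([*c,286.4]),2.87)[0])
```

```text
[ 464.2 -155.3  286.4] [-3.14 -0.    2.87] [-2.1 -4.8 -0.5] r 51.4 phase 0.503
A 0 [0.0, 0.0, 0.0]
A 1 [-0.0134, -0.002, -0.0]
A 2 [-0.0259, -0.0074, -0.0]
A 3 [-0.0365, -0.0158, -0.0]
A 4 [-0.0446, -0.0267, -0.0]
A 5 [-0.0496, -0.0394, -0.0]
A 6 [-0.0511, -0.0528, -0.0]
A 7 [-0.0491, -0.0663, -0.0]
A 8 [-0.0437, -0.0787, -0.0]
B 0 [0.0, 0.0, 0.0]
B 1 [0.0084, -0.0106, -0.0]
B 2 [0.0193, -0.0187, -0.0]
B 3 [0.032, -0.0237, -0.0]
B 4 [0.0455, -0.0253, -0.0]
B 5 [0.0589, -0.0233, -0.0]
B 6 [0.0713, -0.0179, -0.0]
B 7 [0.082, -0.0094, -0.0]
B 8 [0.0901, 0.0015, 0.0]
```

>>> play_rows(
  commands=[
    {"x": 0.005, "y": 0.0123, "z": 0, "twist": 0},
    {"x": 0.0066, "y": 0.0258, "z": 0, "twist": 0},
    {"x": 0.0048, "y": 0.0392, "z": 0, "twist": 0},
    {"x": -0.0004, "y": 0.0517, "z": 0, "twist": 0},
    {"x": -0.0088, "y": 0.0623, "z": 0, "twist": 0},
    {"x": -0.0196, "y": 0.0704, "z": 0, "twist": 0},
    {"x": -0.0323, "y": 0.0754, "z": 0, "twist": 0},
    {"x": -0.0458, "y": 0.077, "z": 0, "twist": 0},
  ],
)

```text
time: 10.7
tool_pos: [528.7, -92.4, 286.4]
tcp_rot: [-3.141, -0.003, 2.87]
contact_force: [-6.8, -4.5, 3.8]
grip_width: 19.4
finger_force: 30.0
```

Run:
```python
from h import *
st()
```

```text
[528.7 -92.4 286.4] [-3.141e+00 -3.000e-03  2.870e+00] [-6.8 -4.5  3.8] r 52.9 phase -1.58
```

>>> play_rows(
  commands=[
    {"x": -0.0134, "y": -0.002, "z": 0, "twist": 0},
    {"x": -0.0259, "y": -0.0074, "z": 0, "twist": 0},
    {"x": -0.0365, "y": -0.0158, "z": 0, "twist": 0},
    {"x": -0.0446, "y": -0.0267, "z": 0, "twist": 0},
    {"x": -0.0496, "y": -0.0394, "z": 0, "twist": 0},
    {"x": -0.0511, "y": -0.0528, "z": 0, "twist": 0},
    {"x": -0.0491, "y": -0.0663, "z": 0, "twist": 0},
    {"x": -0.0437, "y": -0.0787, "z": 0, "twist": 0},
  ],
)

```text
time: 11.5
tool_pos: [551.5, -179.4, 286.4]
tcp_rot: [3.138, 0.002, 2.871]
contact_force: [2.6, 4.4, 1.4]
grip_width: 19.7
finger_force: 30.0
```

Run:
```python
from h import *
st()
```

```text
[ 551.5 -179.4  286.4] [3.138e+00 2.000e-03 2.871e+00] [2.6 4.4 1.4] r 51.9 phase 2.641
```

>>> play_rows(
  commands=[
    {"x": 0.0084, "y": -0.0106, "z": 0, "twist": 0},
    {"x": 0.0193, "y": -0.0187, "z": 0, "twist": 0},
    {"x": 0.032, "y": -0.0237, "z": 0, "twist": 0},
    {"x": 0.0455, "y": -0.0253, "z": 0, "twist": 0},
    {"x": 0.0589, "y": -0.0233, "z": 0, "twist": 0},
    {"x": 0.0713, "y": -0.0179, "z": 0, "twist": 0},
    {"x": 0.082, "y": -0.0094, "z": 0, "twist": 0},
    {"x": 0.0901, "y": 0.0015, "z": 0, "twist": 0},
  ],
)

```text
time: 12.3
tool_pos: [464.0, -155.1, 286.4]
tcp_rot: [-3.141, 0.002, 2.869]
contact_force: [5.1, -4.2, -4.6]
grip_width: 19.9
finger_force: 30.0
```

Run:
```python
from h import *
o,a=st()
a0=np.radians(-166.5);c=C+52*np.array([np.cos(a0),np.sin(a0)])
for k in range(1,9):
    b=a0-np.radians(4*k); q=C+52*np.array([np.cos(b),np.sin(b)])
    print(k,to([*q,286.4],2.87,np.array([*c,286.4]),2.87)[0])
```

```text
[ 464.  -155.1  286.4] [-3.141e+00  2.000e-03  2.869e+00] [ 5.1 -4.2 -4.6] r 51.6 phase 0.498
1 [0.0017, 0.0032, 0.0]
2 [0.0031, 0.0066, 0.0]
3 [0.0043, 0.01, 0.0]
4 [0.0052, 0.0135, 0.0]
5 [0.0059, 0.0171, 0.0]
6 [0.0063, 0.0207, 0.0]
7 [0.0065, 0.0243, 0.0]
8 [0.0065, 0.0279, 0.0]
```

>>> play_rows(
  commands=[
    {"x": 0.0017, "y": 0.0032, "z": 0, "twist": 0},
    {"x": 0.0031, "y": 0.0066, "z": 0, "twist": 0},
    {"x": 0.0043, "y": 0.01, "z": 0, "twist": 0},
    {"x": 0.0052, "y": 0.0135, "z": 0, "twist": 0},
    {"x": 0.0059, "y": 0.0171, "z": 0, "twist": 0},
    {"x": 0.0063, "y": 0.0207, "z": 0, "twist": 0},
    {"x": 0.0065, "y": 0.0243, "z": 0, "twist": 0},
    {"x": 0.0065, "y": 0.0279, "z": 0, "twist": 0},
  ],
)

```text
time: 13.1
tool_pos: [464.7, -128.1, 286.4]
tcp_rot: [-3.136, 0.0, 2.87]
contact_force: [-5.0, -24.1, -2.8]
grip_width: 19.5
finger_force: 30.0
```

Run:
```python
from h import *
st()
```

```text
[ 464.7 -128.1  286.4] [-3.136  0.     2.87 ] [ -5.  -24.1  -2.8] r 51.8 phase -0.03
```

>>> play_rows(
  commands=[
    {"x": 0, "y": 0.001, "z": 0, "twist": 0},
    {"x": 0, "y": 0.002, "z": 0, "twist": 0},
    {"x": 0, "y": 0.002, "z": 0, "twist": 0},
    {"x": 0, "y": 0.002, "z": 0, "twist": 0},
    {"x": 0, "y": 0.002, "z": 0, "twist": 0},
    {"x": 0, "y": 0.002, "z": 0, "twist": 0},
    {"x": 0, "y": 0.001, "z": 0, "twist": 0},
    {"x": 0, "y": 0, "z": 0, "twist": 0},
  ],
)

```text
time: 13.9
tool_pos: [464.6, -128.3, 286.4]
tcp_rot: [-3.137, -0.0, 2.869]
contact_force: [-1.5, -12.5, -1.1]
grip_width: 19.3
finger_force: 30.0
```

Run:
```python
from h import *
o,a=st()
for n in range(3):
  a0=np.radians(-166.5-32+120*n);c=C+52*np.array([np.cos(a0),np.sin(a0)])
  for k in range(1,9):
    b=a0+np.radians(15*k); q=C+52*np.array([np.cos(b),np.sin(b)])
    print(n,k,to([*q,286.4],2.87,np.array([*c,286.4]),2.87)[0])
```

```text
[ 464.6 -128.3  286.4] [-3.137 -0.     2.869] [ -1.5 -12.5  -1.1] r 51.8 phase -0.025
0 1 [-0.0011, -0.0135, -0.0]
0 2 [-0.0056, -0.0263, -0.0]
0 3 [-0.0133, -0.0375, -0.0]
0 4 [-0.0237, -0.0463, -0.0]
0 5 [-0.0359, -0.0521, -0.0]
0 6 [-0.0493, -0.0546, -0.0]
0 7 [-0.0628, -0.0535, -0.0]
0 8 [-0.0756, -0.049, -0.0]
1 1 [-0.0112, 0.0077, 0.0]
1 2 [-0.02, 0.018, 0.0]
1 3 [-0.0258, 0.0303, 0.0]
1 4 [-0.0283, 0.0436, 0.0]
1 5 [-0.0272, 0.0572, 0.0]
1 6 [-0.0227, 0.07, 0.0]
1 7 [-0.0149, 0.0811, 0.0]
1 8 [-0.0046, 0.0899, 0.0]
2 1 [0.0123, 0.0058, 0.0]
2 2 [0.0256, 0.0083, 0.0]
2 3 [0.0391, 0.0072, 0.0]
2 4 [0.0519, 0.0027, 0.0]
2 5 [0.0631, -0.005, -0.0]
2 6 [0.0719, -0.0154, -0.0]
2 7 [0.0777, -0.0276, -0.0]
2 8 [0.0802, -0.041, -0.0]
```

>>> play_rows(
  commands=[
    {"x": -0.0011, "y": -0.0135, "z": 0, "twist": 0},
    {"x": -0.0056, "y": -0.0263, "z": 0, "twist": 0},
    {"x": -0.0133, "y": -0.0375, "z": 0, "twist": 0},
    {"x": -0.0237, "y": -0.0463, "z": 0, "twist": 0},
    {"x": -0.0359, "y": -0.0521, "z": 0, "twist": 0},
    {"x": -0.0493, "y": -0.0546, "z": 0, "twist": 0},
    {"x": -0.0628, "y": -0.0535, "z": 0, "twist": 0},
    {"x": -0.0756, "y": -0.049, "z": 0, "twist": 0},
  ],
)

```text
time: 14.7
tool_pos: [523.9, -193.9, 286.4]
tcp_rot: [3.141, -0.003, 2.869]
contact_force: [-5.4, 1.3, 3.8]
grip_width: 19.6
finger_force: 30.0
```

>>> play_rows(
  commands=[
    {"x": -0.0112, "y": 0.0077, "z": 0, "twist": 0},
    {"x": -0.02, "y": 0.018, "z": 0, "twist": 0},
    {"x": -0.0258, "y": 0.0303, "z": 0, "twist": 0},
    {"x": -0.0283, "y": 0.0436, "z": 0, "twist": 0},
    {"x": -0.0272, "y": 0.0572, "z": 0, "twist": 0},
    {"x": -0.0227, "y": 0.07, "z": 0, "twist": 0},
    {"x": -0.0149, "y": 0.0811, "z": 0, "twist": 0},
    {"x": -0.0046, "y": 0.0899, "z": 0, "twist": 0},
  ],
)

```text
time: 15.5
tool_pos: [553.8, -108.3, 286.4]
tcp_rot: [-3.141, 0.001, 2.87]
contact_force: [-0.6, -7.2, -0.8]
grip_width: 19.3
finger_force: 30.0
```

>>> play_rows(
  commands=[
    {"x": 0.0123, "y": 0.0058, "z": 0, "twist": 0},
    {"x": 0.0256, "y": 0.0083, "z": 0, "twist": 0},
    {"x": 0.0391, "y": 0.0072, "z": 0, "twist": 0},
    {"x": 0.0519, "y": 0.0027, "z": 0, "twist": 0},
    {"x": 0.0631, "y": -0.005, "z": 0, "twist": 0},
    {"x": 0.0719, "y": -0.0154, "z": 0, "twist": 0},
    {"x": 0.0777, "y": -0.0276, "z": 0, "twist": 0},
    {"x": 0.0802, "y": -0.041, "z": 0, "twist": 0},
  ],
)

```text
time: 16.3
tool_pos: [465.4, -125.1, 286.4]
tcp_rot: [3.138, 0.001, 2.871]
contact_force: [8.2, 3.1, -4.3]
grip_width: 19.6
finger_force: 30.0
```

Run:
```python
from h import *
o,a=st()
```

```text
[ 465.4 -125.1  286.4] [3.138e+00 1.000e-03 2.871e+00] [ 8.2  3.1 -4.3] r 52.0 phase -0.089
```

One turn open, with the grip steady. Now the second turn.

>>> play_rows(
  commands=[
    {"x": -0.0011, "y": -0.0135, "z": 0, "twist": 0},
    {"x": -0.0056, "y": -0.0263, "z": 0, "twist": 0},
    {"x": -0.0133, "y": -0.0375, "z": 0, "twist": 0},
    {"x": -0.0237, "y": -0.0463, "z": 0, "twist": 0},
    {"x": -0.0359, "y": -0.0521, "z": 0, "twist": 0},
    {"x": -0.0493, "y": -0.0546, "z": 0, "twist": 0},
    {"x": -0.0628, "y": -0.0535, "z": 0, "twist": 0},
    {"x": -0.0756, "y": -0.049, "z": 0, "twist": 0},
  ],
)

```text
time: 17.1
tool_pos: [523.9, -193.9, 286.4]
tcp_rot: [3.141, -0.003, 2.869]
contact_force: [-4.8, 1.9, 3.6]
grip_width: 19.2
finger_force: 30.0
```

>>> play_rows(
  commands=[
    {"x": -0.0112, "y": 0.0077, "z": 0, "twist": 0},
    {"x": -0.02, "y": 0.018, "z": 0, "twist": 0},
    {"x": -0.0258, "y": 0.0303, "z": 0, "twist": 0},
    {"x": -0.0283, "y": 0.0436, "z": 0, "twist": 0},
    {"x": -0.0272, "y": 0.0572, "z": 0, "twist": 0},
    {"x": -0.0227, "y": 0.07, "z": 0, "twist": 0},
    {"x": -0.0149, "y": 0.0811, "z": 0, "twist": 0},
    {"x": -0.0046, "y": 0.0899, "z": 0, "twist": 0},
  ],
)

```text
time: 17.9
tool_pos: [553.8, -108.4, 286.4]
tcp_rot: [-3.141, 0.001, 2.87]
contact_force: [0.5, -7.1, 0.2]
grip_width: 19.5
finger_force: 30.0
```

>>> play_rows(
  commands=[
    {"x": 0.0123, "y": 0.0058, "z": 0, "twist": 0},
    {"x": 0.0256, "y": 0.0083, "z": 0, "twist": 0},
    {"x": 0.0391, "y": 0.0072, "z": 0, "twist": 0},
    {"x": 0.0519, "y": 0.0027, "z": 0, "twist": 0},
    {"x": 0.0631, "y": -0.005, "z": 0, "twist": 0},
    {"x": 0.0719, "y": -0.0154, "z": 0, "twist": 0},
    {"x": 0.0777, "y": -0.0276, "z": 0, "twist": 0},
    {"x": 0.0802, "y": -0.041, "z": 0, "twist": 0},
  ],
)

```text
time: 18.7
tool_pos: [465.4, -125.2, 286.4]
tcp_rot: [3.138, 0.001, 2.871]
contact_force: [9.4, 2.1, -4.2]
grip_width: 19.5
finger_force: 30.0
```

Run:
```python
from h import *
o,a=st()
```

```text
[ 465.4 -125.2  286.4] [3.138e+00 1.000e-03 2.871e+00] [ 9.4  2.1 -4.2] r 52.0 phase -0.088
```

>>> play_rows(
  commands=[
    {"x": 0, "y": -0.001, "z": 0, "twist": 0},
    {"x": 0, "y": -0.002, "z": 0, "twist": 0},
    {"x": 0, "y": -0.003, "z": 0, "twist": 0},
    {"x": 0, "y": -0.0035, "z": 0, "twist": 0},
    {"x": 0, "y": -0.0035, "z": 0, "twist": 0},
    {"x": 0, "y": -0.0035, "z": 0, "twist": 0},
    {"x": 0, "y": -0.0035, "z": 0, "twist": 0},
    {"x": 0, "y": -0.0035, "z": 0, "twist": 0},
  ],
)

```text
time: 19.5
tool_pos: [464.2, -129.5, 286.4]
tcp_rot: [3.141, 0.0, 2.87]
contact_force: [4.2, 2.7, -2.2]
grip_width: 19.5
finger_force: 30.0
```

Run:
```python
from h import *
o,a=st();snap('wrist','w3');snap('scene','s3')
a=cv2.imread('pics/w3.png')[150:350,130:430];b=cv2.resize(cv2.imread('pics/s3.png')[150:265,190:360],None,fx=2.6,fy=2.6)
cv2.imwrite('pics/f.png',np.hstack([a[:200],cv2.copyMakeBorder(b,0,0,0,0,0)[:200]]) if 0 else np.vstack([cv2.resize(a,(442,295)),b]))
```

```text
[ 464.2 -129.5  286.4] [3.141 0.    2.87 ] [ 4.2  2.7 -2.2] r 51.9 phase -0.001
```

View pics/f.png

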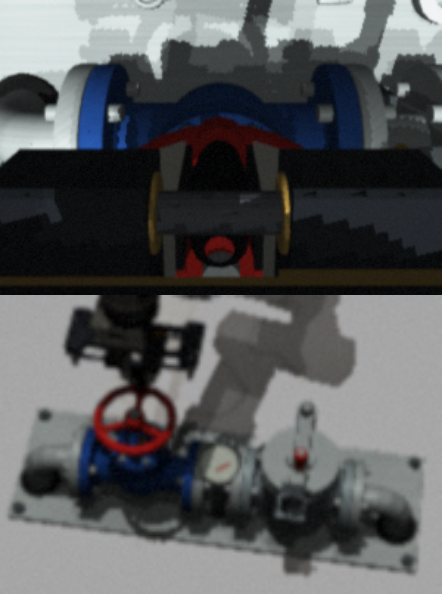

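The handle sits between the pads, directly on the station's -x side of the wheel. The bar is home in its catch. Handing in.

```bash
python3 -c "
from plant import bot
print(bot.close_job())"
```

```text
the job is handed in; nothing more can be done
None
```

The job is handed in after about 19.5 s of the 72 s allowed: the locking bar is home in its catch, the valve was wound down to its stop and opened two full turns (about 0.03 rad past by my estimate, limit 0.22), and the gripper still holds the handle at 30 N; no bystander was knowingly touched, and the judge returned no verdict.

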